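# Take a touch-temperature reading on a bath stirrer's sloping panel

### The arm

A 6-joint arm with a two-finger parallel gripper is mounted at the origin on the work surface. World frame = base frame: x ahead of the robot, y to its left, z up, the work surface at z = 0. Lengths are in mm, angles in degrees, forces in N, time in s.
With the tool pointing down it reaches from about 300 to 850 mm from the base axis. Payload 4.2 kg.
Tool frame: the origin (TCP) lies between the finger pads; the fingertips stand 22 mm ahead of it and the grasp point (between the pads) lies 3 mm ahead of it; z points along the fingers, y is the direction in which the jaws open and shut (so a half turn about z gives the same grasp; the last joint's range is limited). The gripper opens to 91 mm and grips with 3 to 60 N. Pads are 32 mm wide; open, the fingers measure 118 mm over their backs; the gripper's body (76 mm by 178 mm) begins 60 mm behind the grasp point.
Start: joints at [64.458, 18.312, 89.639, -0, 72.044, -1.146], TCP at [237.508, 523.674, 201.376] pointing down, gripper open.
Joint ranges: [-177.97, 177.97], [-48.28, 115.42], [12.27, 149.76], [-77.06, 257.06], [2.81, 150.46], [-146.56, 146.56]. Speed limits (degrees/s): [147.25, 147.25, 180, 180, 180, 180].

### API

Orientations are given as [roll, pitch, yaw] about the fixed x, y, z axes, in that order (R = Rz(yaw) Ry(pitch) Rx(roll)).
In Python, from workcell import telemetry, cams, env gives the robot as it stands.
- The arm moves only by the shell command python3 -m inch 'ROWS' [FORCE]. ROWS is JSON, a list of rows, each an object of numbers: "x", "y", "z": the shift along the tool's x, y, z in cm; "yaw": the turn about the tool's z in units of 5 degrees (1.0 is 5 degrees); "gripper": the gripper's target within -1 to 1 (fully open at 1, half-way at 0, shut at -1). A call has 1 to 12 rows; each row shifts and turns the commanded pose from where the row before left it, along the tool's axes as they then stand; what a row does not reach is not made up. A row lasts 1/12 s, in which the tool goes at most 41.7 mm and 7.16 degrees, less where a joint would pass 70% of its speed; a pose out of reach is approached as far as the arm can. A call is refused whole if a number of a shift passes 4.17 or a number of a turn 1, either way. A call with a gripper value outside its range is refused whole. The fingers move at their own pace and stop on an object; FORCE is the grip in N (left out, the last holds). Time passes only in rows, so rows that do not move let the fingers close. It gives the time, the measured TCP pose, the force and the opening at its end, in the units of the state.
- telemetry.state(): the state, without advancing time (a new reading comes with each control period).
- cams.grab_frame(name): name is "scene" or "side" or "wrist"; returns a dict with "pixels" (384x512x3 uint8, red, green, blue), "mtx" (3x3 intrinsics, pixels), "rvec" (rotation vector, rad) and "tvec" (3), from world to camera coordinates, as OpenCV has them. Camera axes: x right, y down, z forward; pixel columns grow to the right and rows downward; lengths in mm; the calibration is good to about 2 mm. A picture is of the moment at which its call begins. There is no depth.
- env.job_done(): hands the job in, once; it reports no verdict.
The state is a dict: "time_s": time; "qpos": joint angles; "qvel": joint speeds; "effort": joint torques, N m; "ee_pos": TCP position; "ee_rot": TCP orientation; "force": force on the tool from outside, world axes, zero at the start; "torque": the same for the moment, N m; "gripper_width": finger opening in mm.
Only numpy, scipy, OpenCV 4.12 (cv2) and the standard library are available. Lean on these libraries where they do the work, as an engineer would, in place of code of your own. Each camera call takes 0.05 s, during which the arm holds its last target. There are 200 camera calls.

### The job

Lift the surface-temperature probe out of its stand and hold it square to the stirrer's sloping front panel, its tip inside the round ring mark (not the square one), pressed gently so that the sprung tip is pushed in about half way. Finish while still holding the probe there for the reading: do not put it down or let go. Leave the beaker, flask and jar where they stand.

Things in the scene. Friction and masses are not known exactly. Their poses are not given: they have to be found in the camera images.
- probe: Loose hand probe, 0.13 kg, standing tip down in the stand. Grey square handle 22 x 22 x 95 mm with a black band near its lower end, steel stem 10 mm in diameter, sprung tip. Origin: centre of the handle's lower end (shoulder resting on the stand). +z along the handle, away from the tip; x, y square to its flats. Handle z 0 to 95 mm, stem 0 to -70, end of the free tip -92. Grip on opposite flats.
- probe_end (a point): The outermost point of the probe's sprung tip (brass ball 10 mm in diameter on a 7 mm steel rod): the point that must touch the panel. Its axes are the probe's. It moves along the probe's z as the tip is pushed in.
- probe_tip (a joint): How far the sprung tip is pushed into the stem, in m: 0 free, 0.012 at its stop. It takes 0.9 N to start it, 2.7 N at half way (0.006), 4.5 N at the stop; beyond the stop the contact is rigid.
- stand: Fixed probe stand: steel foot 90 x 110 x 10 mm, two posts 10 mm in diameter at y = +-43 mm, grey top plate 60 (x) x 110 (y) x 12 mm with its upper face 112 mm above the table and a 15 mm through hole in its middle, where the stem hangs. Origin: centre of the foot's underside, z up. Raise the probe at least 95 mm to clear it.
- unit: Fixed bath stirrer, white casing 260 mm wide (y), 360 deep (x, -180 front to +180). Origin: centre of its underside, z up. Flat front panel slopes at 30 degrees from 30 mm above the table at x = -180 to 105 mm at x = -50; upper part: display and flat buttons, lower strip: two marks. Behind it a round bath, 242 mm in diameter, centred at x = +60, rim 225 mm above the table.
- ring_mark: The round mark printed on the panel's white lower strip: black ring 34 mm outside, 24 mm inside, small dot in the centre. Origin: its centre, on the surface, 48 mm above the table. +z: the panel's outward normal (30 degrees from vertical, leaning to the unit's front), x up the slope, y along the width. It may be on either half of the panel.
- square_mark: The other mark on the panel: a black square outline 32 mm outside, 23 mm inside. Same axes as the ring mark. Not the place for this reading.
- beaker: Loose glass beaker, 72 mm in diameter, 90 mm tall, a bystander. Origin: centre of its underside, z up.
- flask: Loose conical glass flask, 84 mm in diameter at the foot, 120 mm tall, a bystander. Origin: centre of its underside, z up.
- jar: Loose small amber jar, 52 mm in diameter, 60 mm tall, a bystander. Origin: centre of its underside, z up.
Not all that is in view belongs to the job. Of the things like the probe, leave any that is purple; of the rest the smaller one is meant.

How it is judged:
By the outcome, as a careful person would: the job done as asked, in the order asked, and still so for the second after the job is handed in, while the arm keeps its last pose, push and grip.
It also fails if it takes over 35 s, if anything falls off the work surface, if the arm or the gripper's body presses on something with over 40 N, if the wrist force passes 120 N, or if a joint passes its speed limit or range.

## Working session

There is one attempt and no reset: what is moved stays moved. The work goes in short steps, Python scripts to look and compute and a shell command to move; the robot and the scene stay as the last step left them, time stands still between calls to the robot, and variables do not carry over. Pictures are saved under pics/ and viewed, about 8 in all and at most 12, crops included, and the job is handed in when it is done.

```bash
mkdir -p pics; cat > h.py <<'E'
import numpy as np, cv2
from workcell import telemetry, cams, env
def grab(n,f=None):
    d=cams.grab_frame(n)
    d['R']=cv2.Rodrigues(np.array(d['rvec'],float))[0]; d['t']=np.array(d['tvec'],float).ravel(); d['K']=np.array(d['mtx'],float)
    if f: cv2.imwrite('pics/'+f,d['pixels'][:,:,::-1])
    return d
def ray(d,u,v):
    c=-d['R'].T@d['t']; r=d['R'].T@np.linalg.inv(d['K'])@np.array([u,v,1.]); return c,r/np.linalg.norm(r)
def onz(d,u,v,z):
    c,r=ray(d,u,v); return c+r*(z-c[2])/r[2]
def proj(d,p):
    q=d['K']@(d['R']@np.array(p,float)+d['t']); return q[:2]/q[2]
def tri(obs):
    A=np.zeros((3,3));b=np.zeros(3)
    for d,u,v in obs:
        c,r=ray(d,u,v);M=np.eye(3)-np.outer(r,r);A+=M;b+=M@c
    return np.linalg.solve(A,b)
E
python3 - <<'E'
from h import *
a=grab('scene','a.png');b=grab('side','b.png');c=grab('wrist','c.png')
cv2.imwrite('pics/ab.png',cv2.resize(np.hstack([a['pixels'],b['pixels']])[:,:,::-1],(800,300)))
for d in(a,b,c):print(-d['R'].T@d['t'],d['R'][2],d['K'][0,0])
print(telemetry.state())
E
ls
```

```text
[940.33596953 430.49300625 888.87317014] [-0.3715133  -0.47455107 -0.79798443] 374.48563380728245
[1311.59867475  385.42765762  740.36915924] [-0.67404167 -0.40705456 -0.61642065] 359.91402456979444
[161.07017264 559.1056801  384.40409486] [ 0.26986039 -0.12476461 -0.95478226] 341.4545008227416
{'time_s': 0.15, 'qpos': array([ 6.44587363e+01,  1.83423140e+01,  8.96890100e+01, -1.69312685e-03,
        7.20448911e+01, -1.14574652e+00]), 'qvel': array([-0.00815004, -0.15203724, -0.28811642, -0.02454996,  0.01472778,
       -0.11683457]), 'effort': array([-1.91173845e-04, -4.12772763e+01, -2.32155454e+01,  7.28582614e-02,
        4.35296260e-02, -7.99358531e-05]), 'ee_pos': array([237.3312713 , 523.30399646, 200.73167104]), 'ee_rot': array([-1.79923768e+02,  8.56755088e-05,  1.55605006e+02]), 'force': array([ 0.07603377, -0.10791334, -0.66161334]), 'torque': array([-0.02707934,  0.00234258,  0.01961245]), 'gripper_width': 91.14951251157085}
h.py
pics
```

View pics/a.png

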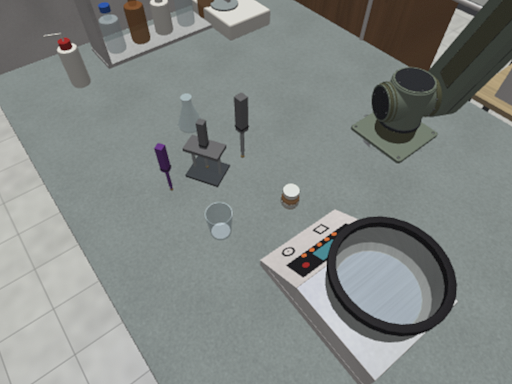

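View pics/b.png

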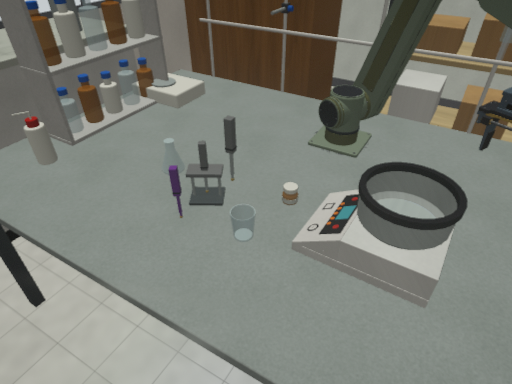

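```bash
python3 - <<'E'
from h import *
a=cv2.imread('pics/a.png');b=cv2.imread('pics/b.png')
A=cv2.resize(a[80:210,140:260],None,fx=3.3,fy=3.3,interpolation=cv2.INTER_CUBIC)
B=cv2.resize(b[105:235,150:270],None,fx=3.3,fy=3.3,interpolation=cv2.INTER_CUBIC)
cv2.imwrite('pics/crop1.png',np.hstack([A,B]))
d=grab('scene');s=grab('side')
print('plate',onz(d,204.5,149,112),'handle top',onz(d,202,121,207), onz(s,203,143.5,207),onz(s,206,171,112))
print('ring',onz(d,288,252,48),onz(s,313,227,48),'sq',onz(d,321,230,48),onz(s,328,206,48))
for n,u,v in[('jar',290,201),('beaker',220,233),('flask',188,128)]:print(n,onz(d,u,v,0))
E
```

```text
plate [ 594.58449956 -229.38354354  112.        ] handle top [ 585.60755907 -237.3943356   207.        ] [ 593.82976322 -230.81912582  207.        ] [ 597.09885061 -227.88950685  112.        ]
ring [597.75194268 138.82478151  48.        ] [595.06404378 138.51561713  48.        ] sq [487.86192001 143.90472636  48.        ] [487.06142551 139.64157796  48.        ]
jar [464.07987257   1.55466428   0.        ]
beaker [686.282847   -36.22457333   0.        ]
flask [ 5.34562739e+02 -4.40541685e+02 -1.13686838e-13]
```

View pics/crop1.png

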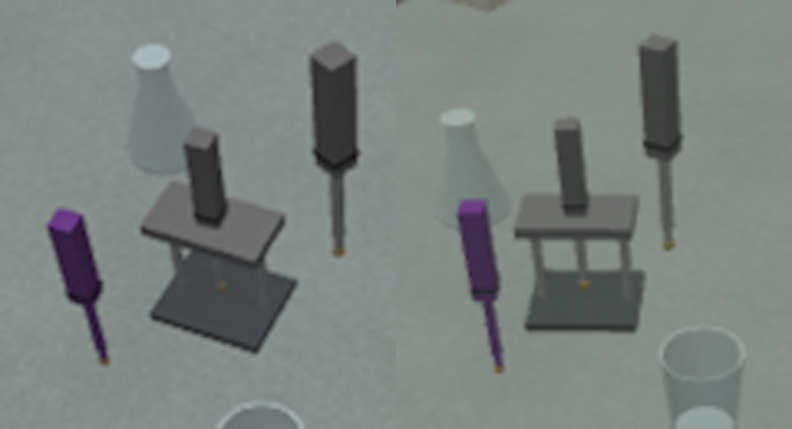

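```bash
cat >> h.py <<'E'
def shift(target):
    s=telemetry.state(); from scipy.spatial.transform import Rotation as Ro
    R=Ro.from_euler('xyz',s['ee_rot'],degrees=True).as_matrix()
    d=R.T@(np.array(target,float)-s['ee_pos'])/10
    print('t',round(s['time_s'],2),'pos',s['ee_pos'].round(1),'rot',s['ee_rot'].round(2),'F',s['force'].round(2),'w',round(s['gripper_width'],1),'| shift cm',d.round(2))
E
python3 -m inch '[{"z":-1.4,"yaw":1,"gripper":1},{"z":-1.4,"yaw":1},{"z":-1.4,"yaw":1},{"z":-1.4,"yaw":1},{"z":-1.4,"yaw":1},{"z":-1.4,"yaw":1},{"z":-1.4,"yaw":1},{"z":-1.4,"yaw":1},{"z":-1.4,"yaw":1},{"z":-1.4,"yaw":1},{"z":-1.4,"yaw":1},{"z":-1.4,"yaw":1}]'
python3 - <<'E'
from h import *
d=dict(R=0)
shift([594,-270,300])
d=grab('scene')
for u,v in[(183,148.2),(193.6,136),(226.4,145.2),(218.2,156.7)]:print('plate',onz(d,u,v,112)[:2])
print('purple',onz(d,171,189,5),'big',onz(d,242,156,5))
E
```

```text
t 0.25 pos [237.4 523.5 201. ] rot [-179.96   -0.    155.6 ] F [ 0.53  0.33 -0.51] w 90.9 | shift cm [-65.25 -57.54  -9.86]
plate [ 640.89573552 -269.66122829]
plate [ 590.75324361 -292.25630287]
plate [ 537.06635796 -203.12177195]
plate [ 580.86494026 -181.34796357]
purple [ 715.30871742 -246.41827756    5.        ] big [ 470.16501322 -221.41106835    5.        ]invalid input
```

```bash
python3 -m inch '[{"x":0,"y":0,"z":-1.4,"yaw":1.0,"gripper":1},{"x":0,"y":0,"z":-1.4,"yaw":1.0,"gripper":1},{"x":0,"y":0,"z":-1.4,"yaw":1.0,"gripper":1}]'
```

```text
time_s: 0.55
ee_pos: [237.4, 523.4, 243.6]
ee_rot: [-179.9, 0.0, 140.4]
force: [0.2, -0.2, 0.6]
gripper_width: 91.0
```

```bash
python3 -m inch '[{"z":-1.2,"yaw":1,"gripper":1},{"z":-1.2,"yaw":1,"gripper":1},{"z":-1.2,"yaw":1,"gripper":1},{"z":-1.2,"yaw":1,"gripper":1},{"z":-1.2,"yaw":1,"gripper":1},{"z":-1.2,"yaw":1,"gripper":1},{"z":-1.2,"yaw":1,"gripper":1},{"z":-1.2,"yaw":1,"gripper":1},{"z":-1.2,"yaw":1,"gripper":1},{"z":-1.2,"yaw":1,"gripper":1}]'
python3 -c "
from h import *
shift([594,-290,320])"
```

```text
t 0.55 pos [237.4 523.4 243.6] rot [-1.7995e+02  1.0000e-02  1.4036e+02] F [ 0.22 -0.16  0.62] w 91.0 | shift cm [-79.36 -39.89  -7.59]invalid input
```

```bash
python3 -m inch '[{"x":0,"y":0,"z":-1.2,"yaw":1,"gripper":1},{"x":0,"y":0,"z":-1.2,"yaw":1,"gripper":1},{"x":0,"y":0,"z":-1.2,"yaw":1,"gripper":1},{"x":0,"y":0,"z":-1.2,"yaw":1,"gripper":1},{"x":0,"y":0,"z":-1.2,"yaw":1,"gripper":1},{"x":0,"y":0,"z":-1.2,"yaw":1,"gripper":1},{"x":0,"y":0,"z":-1.2,"yaw":1,"gripper":1},{"x":0,"y":0,"z":-1.2,"yaw":1,"gripper":1},{"x":0,"y":0,"z":-1.2,"yaw":1,"gripper":1},{"x":0,"y":0,"z":-1.2,"yaw":1,"gripper":1}]'
python3 -c "
from h import *
shift([594,-290,330])"
```

```text
time_s: 1.38
ee_pos: [237.4, 523.6, 363.9]
ee_rot: [-180.0, 0.0, 90.4]
force: [-0.3, -0.1, -0.5]
gripper_width: 90.8
t 1.38 pos [237.4 523.6 363.9] rot [-1.800e+02  1.000e-02  9.036e+01] F [-0.33 -0.08 -0.48] w 90.8 | shift cm [-81.58  35.15   3.39]
```

```bash
python3 -m inch '[{"x":-3.7,"y":1.6,"z":0,"yaw":0,"gripper":1},{"x":-3.7,"y":1.6,"z":0,"yaw":0,"gripper":1},{"x":-3.7,"y":1.6,"z":0,"yaw":0,"gripper":1},{"x":-3.7,"y":1.6,"z":0,"yaw":0,"gripper":1},{"x":-3.7,"y":1.6,"z":0,"yaw":0,"gripper":1},{"x":-3.7,"y":1.6,"z":0,"yaw":0,"gripper":1},{"x":-3.7,"y":1.6,"z":0,"yaw":0,"gripper":1},{"x":-3.7,"y":1.6,"z":0,"yaw":0,"gripper":1},{"x":-3.7,"y":1.6,"z":0,"yaw":0,"gripper":1},{"x":-3.7,"y":1.6,"z":0,"yaw":0,"gripper":1},{"x":-3.7,"y":1.6,"z":0,"yaw":0,"gripper":1},{"x":-3.7,"y":1.6,"z":0,"yaw":0,"gripper":1}]'
python3 - <<'E'
from h import *
grab('wrist','ring0.png')
shift([594,-290,330])
E
python3 -m inch '[{"x":-3.7,"y":1.6,"z":0,"yaw":0,"gripper":1},{"x":-3.7,"y":1.6,"z":0,"yaw":0,"gripper":1},{"x":-3.7,"y":1.6,"z":0,"yaw":0,"gripper":1},{"x":-3.7,"y":1.6,"z":0,"yaw":0,"gripper":1},{"x":-3.7,"y":1.6,"z":0,"yaw":0,"gripper":1},{"x":-3.7,"y":1.6,"z":0,"yaw":0,"gripper":1},{"x":-3.7,"y":1.6,"z":0,"yaw":0,"gripper":1},{"x":-3.7,"y":1.6,"z":0,"yaw":0,"gripper":1},{"x":-3.7,"y":1.6,"z":0,"yaw":0,"gripper":1},{"x":-3.7,"y":1.6,"z":0,"yaw":0,"gripper":1},{"x":0,"y":0,"z":0,"yaw":0,"gripper":1}]'
python3 - <<'E'
from h import *
d=grab('wrist','w1.png')
im=cv2.imread('pics/w1.png')
shift([594,-229,170])
E
```

```text
time_s: 2.38
ee_pos: [434.4, 79.8, 363.6]
ee_rot: [180.0, -0.0, 90.6]
force: [1.0, 0.6, 0.3]
gripper_width: 91.5
t 2.43 pos [437.2  73.1 363.1] rot [179.86   0.4   90.19] F [ 2.51 -4.17 -0.28] w 91.3 | shift cm [-36.34  15.54   3.6 ]
time_s: 3.35
ee_pos: [599.9, -292.9, 359.3]
ee_rot: [-179.8, 0.1, 90.3]
force: [-0.9, -0.1, -1.2]
gripper_width: 91.1
t 3.4 pos [ 598.8 -289.6  360.1] rot [-1.798e+02 -8.000e-02  9.038e+01] F [0.04 0.54 0.48] w 91.0 | shift cm [ 6.03 -0.38 19.02]
```

View pics/w1.png

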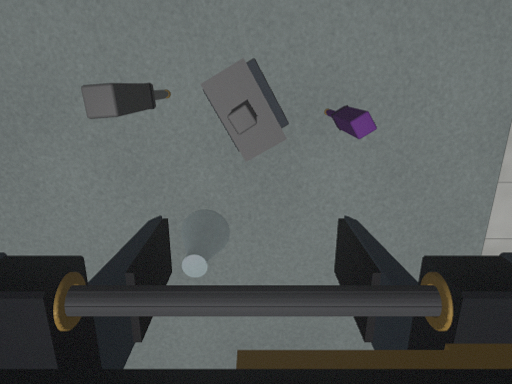

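```bash
python3 - <<'E'
from h import *
im=cv2.imread('pics/w1.png')
c=cv2.resize(im[50:170,190:300],None,fx=5,fy=5,interpolation=cv2.INTER_CUBIC)
c=cv2.convertScaleAbs(c,alpha=1.8,beta=-40)
r=cv2.resize(cv2.imread('pics/ring0.png'),(250,188))
o=np.zeros((600,800,3),np.uint8);o[:600,:550]=c;o[:188,550:]=r
cv2.imwrite('pics/crop2.png',o)
E
```

```text
(no output)
```

View pics/crop2.png

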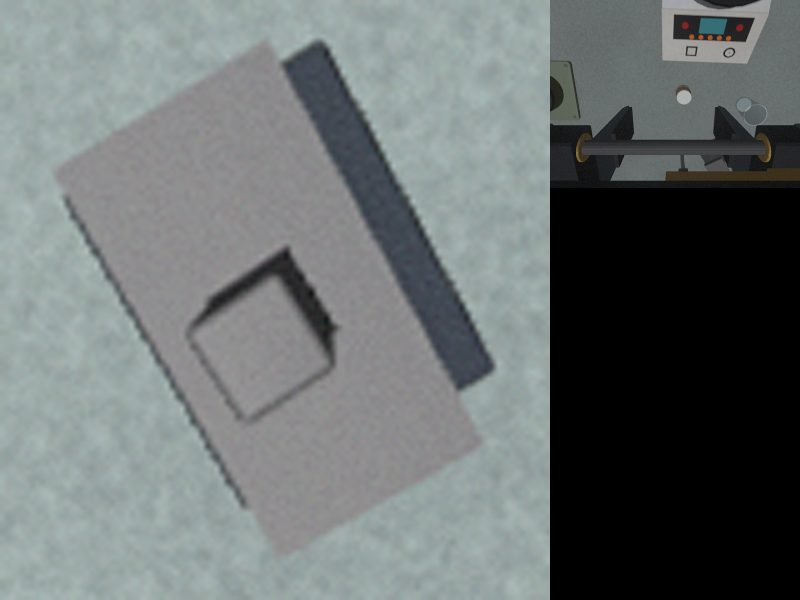

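```bash
python3 - <<'E'
from h import *
d=grab('wrist')
P=[onz(d,u/5+190,v/5+50,207)[:2] for u,v in[(188,332),(275,277),(334,366),(250,422)]]
P=np.array(P);print(P,P.mean(0))
for i in range(4):
    e=P[(i+1)%4]-P[i];print(np.linalg.norm(e),np.degrees(np.arctan2(e[1],e[0])))
Q=np.array([onz(d,u/5+190,v/5+50,112)[:2] for u,v in[(55,175),(268,42),(483,438),(280,555)]]);print(Q,Q.mean(0))
e=Q[3]-Q[0];print(np.degrees(np.arctan2(e[1],e[0])))
m=P.mean(0);shift([m[0],m[1],170])
E
```

```text
[[ 574.32719192 -234.07737934]
 [ 591.17050711 -223.60079184]
 [ 602.67051296 -240.35587507]
 [ 586.27060195 -251.34626024]] [ 588.60970349 -237.34507662]
19.83572917657921 31.88172360283457
20.321981894987317 -55.535884329745436
19.741976781766294 -146.17202014138954
20.996649517408272 124.66829971301924
[[ 535.56399355 -205.3949189 ]
 [ 587.09968137 -174.96769748]
 [ 641.36909335 -268.10226122]
 [ 590.12016892 -298.65654406]] [ 588.53823429 -236.78035541]
-59.67322426163823
t 3.45 pos [ 598.3 -287.5  361.4] rot [-1.7986e+02 -1.1000e-01  9.0500e+01] F [ 0.09  0.39 -0.61] w 91.4 | shift cm [ 4.99 -0.88 19.15]
```

```bash
python3 -m inch '[{"x":2.5,"y":-0.44,"z":0,"yaw":0,"gripper":1},{"x":2.5,"y":-0.44,"z":0,"yaw":0,"gripper":1},{"x":0,"y":0,"z":0.5,"yaw":1,"gripper":1},{"x":0,"y":0,"z":0.5,"yaw":1,"gripper":1},{"x":0,"y":0,"z":0.5,"yaw":1,"gripper":1},{"x":0,"y":0,"z":0.5,"yaw":1,"gripper":1},{"x":0,"y":0,"z":0.5,"yaw":1,"gripper":1},{"x":0,"y":0,"z":0.5,"yaw":1,"gripper":1},{"x":0,"y":0,"z":0.5,"yaw":1,"gripper":1},{"x":0,"y":0,"z":0.5,"yaw":1,"gripper":1},{"x":0,"y":0,"z":0.5,"yaw":1,"gripper":1},{"x":0,"y":0,"z":0.5,"yaw":1,"gripper":1}]'
python3 -m inch '[{"x":0,"y":0,"z":0,"yaw":0.7,"gripper":1},{"x":0,"y":0,"z":0,"yaw":0.7,"gripper":1}]'
python3 - <<'E'
from h import *
shift([588.6,-237,172])
E
```

```text
time_s: 4.45
ee_pos: [588.1, -234.6, 314.2]
ee_rot: [180.0, -0.1, 40.5]
force: [0.1, 0.2, 0.5]
gripper_width: 91.4
time_s: 4.62
ee_pos: [588.0, -234.5, 314.0]
ee_rot: [-180.0, -0.0, 33.5]
force: [0.3, -0.2, 0.3]
gripper_width: 91.0
t 4.62 pos [ 588.  -234.5  314. ] rot [-1.7998e+02 -3.0000e-02  3.3530e+01] F [ 0.33 -0.2   0.3 ] w 91.0 | shift cm [-0.09  0.25 14.2 ]
```

```bash
python3 -m inch '[{"x":-0.05,"y":0.25,"z":2.5,"yaw":0,"gripper":1},{"x":0,"y":0,"z":3,"yaw":0,"gripper":1},{"x":0,"y":0,"z":3,"yaw":0,"gripper":1},{"x":0,"y":0,"z":3,"yaw":0,"gripper":1},{"x":0,"y":0,"z":2,"yaw":0,"gripper":1},{"x":0,"y":0,"z":0.7,"yaw":0,"gripper":1},{"x":0,"y":0,"z":0,"yaw":0,"gripper":-1},{"x":0,"y":0,"z":0,"yaw":0,"gripper":-1},{"x":0,"y":0,"z":0,"yaw":0,"gripper":-1},{"x":0,"y":0,"z":0,"yaw":0,"gripper":-1},{"x":0,"y":0,"z":0,"yaw":0,"gripper":-1},{"x":0,"y":0,"z":0,"yaw":0,"gripper":-1}]' 20
python3 -m inch '[{"x":0,"y":0,"z":0,"yaw":0,"gripper":-1},{"x":0,"y":0,"z":0,"yaw":0,"gripper":-1},{"x":0,"y":0,"z":0,"yaw":0,"gripper":-1},{"x":0,"y":0,"z":0,"yaw":0,"gripper":-1}]'
python3 -c "
from h import *
shift([588.6,-237,282])"
```

```text
time_s: 5.62
ee_pos: [590.1, -239.2, 172.3]
ee_rot: [179.9, -0.1, 33.6]
force: [-0.6, 0.2, -0.2]
gripper_width: 53.9
time_s: 5.95
ee_pos: [589.7, -239.1, 171.3]
ee_rot: [-180.0, -0.0, 33.6]
force: [0.2, 0.3, 0.4]
gripper_width: 27.4
t 5.95 pos [ 589.7 -239.1  171.3] rot [-179.99   -0.     33.6 ] F [0.17 0.32 0.45] w 27.4 | shift cm [  0.03  -0.23 -11.07]
```

```bash
python3 -m inch '[{"x":0,"y":-0.15,"z":0,"yaw":0,"gripper":-1},{"x":0,"y":0,"z":0,"yaw":0,"gripper":-1},{"x":0,"y":0,"z":0,"yaw":0,"gripper":-1},{"x":0,"y":0,"z":0,"yaw":0,"gripper":-1}]'
python3 - <<'E'
from h import *
d=grab('scene');s=grab('side')
print(tri([(d,161,145.5),(s,174,167.5)]),tri([(d,241,96),(s,230,119)]))
shift([588.6,-237,285])
E
```

```text
time_s: 6.28
ee_pos: [588.8, -237.7, 171.3]
ee_rot: [-180.0, 0.0, 33.6]
force: [-0.9, 0.1, -0.8]
gripper_width: 21.9
[ 707.77417437 -248.97542745  181.81966424] [ 463.50436397 -223.86697518  234.70537969]
t 6.38 pos [ 588.8 -237.7  171.2] rot [-179.98    0.     33.6 ] F [0.01 0.32 0.09] w 21.8 | shift cm [  0.02  -0.07 -11.38]
```

```bash
python3 -m inch '[{"x":0,"y":0,"z":-1.2,"yaw":0,"gripper":-1},{"x":0,"y":0,"z":-2.2,"yaw":0,"gripper":-1},{"x":0,"y":0,"z":-2.6,"yaw":0,"gripper":-1},{"x":0,"y":0,"z":-2.6,"yaw":0,"gripper":-1},{"x":0,"y":0,"z":-2.0,"yaw":0,"gripper":-1},{"x":0,"y":0,"z":-1.0,"yaw":0,"gripper":-1},{"x":0,"y":0,"z":0,"yaw":0,"gripper":-1},{"x":2,"y":0,"z":0,"yaw":0,"gripper":-1},{"x":2.5,"y":0,"z":0,"yaw":0,"gripper":-1},{"x":1.2,"y":0,"z":0,"yaw":0,"gripper":-1},{"x":0,"y":0,"z":0,"yaw":0,"gripper":-1},{"x":0,"y":0,"z":0,"yaw":0,"gripper":-1}]'
python3 - <<'E'
from h import *
a=grab('scene');b=grab('side')
cv2.imwrite('pics/lift.png',cv2.resize(np.hstack([a['pixels'][60:220,140:300],b['pixels'][60:220,140:300]])[:,:,::-1],None,fx=2.5,fy=2.5,interpolation=cv2.INTER_CUBIC))
u=np.array([np.cos(np.radians(33.6)),np.sin(np.radians(33.6))]);t=np.array([588.5,-236.8])-u*10
shift([*t,200])
E
```

```text
time_s: 7.38
ee_pos: [635.8, -206.0, 285.5]
ee_rot: [-179.9, 0.2, 33.7]
force: [0.5, 0.2, -1.7]
gripper_width: 21.6
t 7.48 pos [ 635.4 -206.8  286.7] rot [-1.7994e+02  1.0000e-01  3.3580e+01] F [-0.63  0.46 -1.99] w 22.2 | shift cm [-6.55 -0.08  8.68]
```

View pics/lift.png

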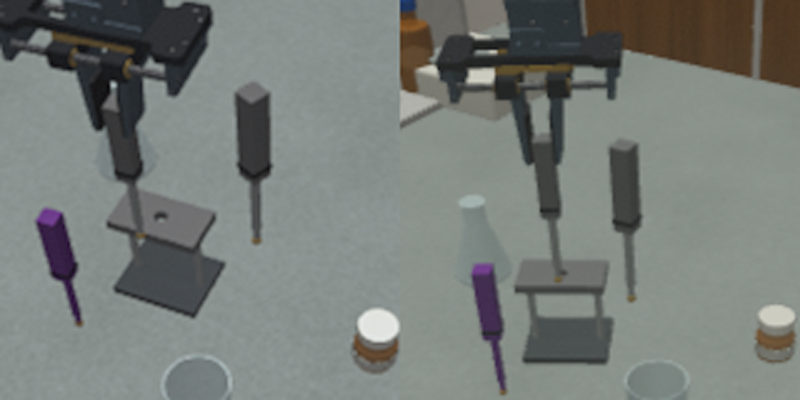

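```bash
python3 -m inch '[{"x":0,"y":0,"z":2,"yaw":0,"gripper":-1},{"x":0,"y":0,"z":3,"yaw":0,"gripper":-1},{"x":0,"y":0,"z":2.5,"yaw":0,"gripper":-1},{"x":0,"y":0,"z":1.2,"yaw":0,"gripper":-1},{"x":0,"y":0,"z":0,"yaw":0,"gripper":-1},{"x":-1,"y":0,"z":0,"yaw":0,"gripper":-1},{"x":-0.8,"y":0,"z":0,"yaw":0,"gripper":-1},{"x":-0.6,"y":0,"z":0,"yaw":0,"gripper":-1},{"x":-0.6,"y":0,"z":0,"yaw":0,"gripper":-1},{"x":-0.6,"y":0,"z":0,"yaw":0,"gripper":-1},{"x":-0.6,"y":0,"z":0,"yaw":0,"gripper":-1}]' 10
python3 -m inch '[{"x":-0.5,"y":0,"z":0,"yaw":0,"gripper":-1},{"x":-0.5,"y":0,"z":0,"yaw":0,"gripper":-1},{"x":-0.4,"y":0,"z":0,"yaw":0,"gripper":-1},{"x":-0.4,"y":0,"z":0,"yaw":0,"gripper":-1},{"x":0,"y":0,"z":0,"yaw":0,"gripper":-1}]'
python3 - <<'E'
from h import *
u=np.array([np.cos(np.radians(33.6)),np.sin(np.radians(33.6))]);t=np.array([588.5,-236.8])-u*13
shift([*t,200])
E
```

```text
time_s: 8.4
ee_pos: [601.4, -230.2, 201.5]
ee_rot: [179.9, -0.1, 33.6]
force: [1.1, 0.9, -1.0]
gripper_width: 21.9
time_s: 8.82
ee_pos: [585.5, -239.7, 200.2]
ee_rot: [-180.0, 0.0, 33.6]
force: [0.7, 0.5, -1.3]
gripper_width: 21.6
t 8.82 pos [ 585.5 -239.7  200.2] rot [-1.7995e+02  4.0000e-02  3.3580e+01] F [ 0.7   0.52 -1.33] w 21.6 | shift cm [-0.89 -0.08  0.03]
```

```bash
python3 -m inch '[{"x":-0.3,"y":0,"z":0,"yaw":0,"gripper":-1},{"x":-0.3,"y":0,"z":0,"yaw":0,"gripper":-1},{"x":-0.3,"y":0,"z":0,"yaw":0,"gripper":-1},{"x":0,"y":0,"z":0,"yaw":0,"gripper":-1},{"x":0,"y":0,"z":0,"yaw":0,"gripper":-1}]' 10
python3 - <<'E'
from h import *
a=grab('scene','p1a.png');b=grab('side','p1b.png')
cv2.imwrite('pics/piv.png',cv2.resize(np.hstack([a['pixels'][80:200,150:250],b['pixels'][80:220,150:250][:120]])[:,:,::-1],None,fx=4,fy=4,interpolation=cv2.INTER_CUBIC))
np.save('ext.npy',np.array([0]))
shift([0,0,0])
E
```

```text
time_s: 9.23
ee_pos: [578.5, -244.6, 200.4]
ee_rot: [-180.0, 0.0, 33.6]
force: [-0.1, -0.2, -1.9]
gripper_width: 22.2
t 9.33 pos [ 578.6 -244.5  200.4] rot [-1.7999e+02  3.0000e-02  3.3610e+01] F [ 0.18 -0.53 -1.7 ] w 22.3 | shift cm [-34.64 -52.39  20.07]
```

View pics/piv.png

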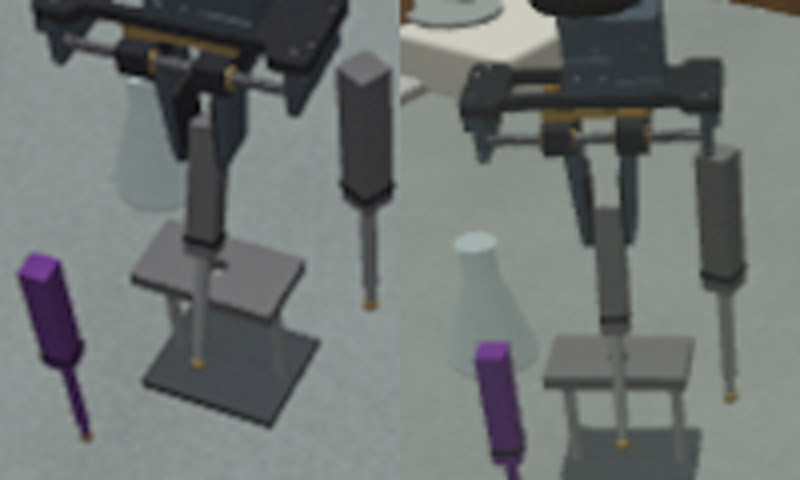

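```bash
python3 - <<'E'
from h import *
a=grab('scene');b=grab('side')
T=tri([(a,199.25,170.75),(b,205,190.75)]);S=tri([(a,201.25,141.75),(b,203.25,162)])
s=telemetry.state();g=s['ee_pos']-[0,0,3]
y=np.radians(33.6);X=np.array([np.cos(y),np.sin(y),0]);Y=np.array([np.sin(y),-np.cos(y),0])
for n,p in(('tip',T),('sh',S)):
    r=p-g;print(n,p.round(1),'toolx',r@X,'tooly',r@Y,'dz',r[2],'len',np.linalg.norm(r),'ang',np.degrees(np.arctan2(r@X,-r[2])))
r=T-S;print(np.linalg.norm(r),np.degrees(np.arctan2(r@X,-r[2])))
E
```

```text
tip [ 632.9 -208.9   64.8] toolx 64.8141384794132 tooly 0.2756993372227825 dz -132.45544019631336 len 147.46318928652073 ang 26.073791664530425
sh [ 601.4 -230.3  145.8] toolx 26.73048977804903 tooly 0.7086667726149134 dz -51.45525280374804 len 57.98848449016936 ang 27.451425965624402
89.50744168414002 25.18138064780423
```

```bash
python3 - <<'E'
from h import *
w=grab('wrist','w2.png')
im=cv2.imread('pics/w2.png')
cv2.imwrite('pics/w2c.png',cv2.resize(im[40:330,130:400],None,fx=2,fy=2,interpolation=cv2.INTER_CUBIC))
E
```

```text
(no output)
```

View pics/w2c.png

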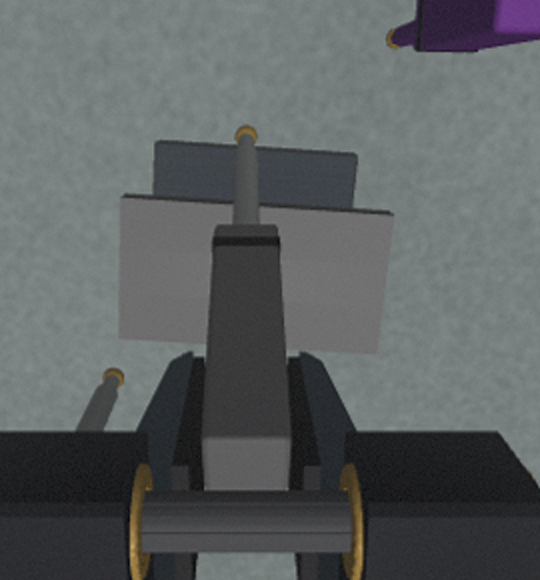

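```bash
cat >> h.py <<'E'
from scipy.optimize import least_squares
def fit(w,rows,s=None):
    # rows: image (u,v) of ball centre, front-lower handle edge mid, front-upper edge mid
    s=s or telemetry.state(); from scipy.spatial.transform import Rotation as Ro
    R=Ro.from_euler('xyz',s['ee_rot'],degrees=True).as_matrix(); loc=[(-87,0),(0,11),(95,11)]
    def pts(q,l):
        X,Z,th=q; t=np.radians(th); ax=np.array([-np.sin(t),0,-np.cos(t)]); la=np.array([np.cos(t),0,-np.sin(t)])  # tool axes; ax=probe +z
        return [s['ee_pos']+R@(np.array([X,0,Z])+a*ax+b*la) for a,b in l]
    f=lambda q:[proj(w,p)[1]-r[1] for p,r in zip(pts(q,loc),rows)]
    r=least_squares(f,[28,54,27]); q=r.x
    end=pts(q,[(-92,0)])[0]
    print('shoulder toolx,toolz',q[:2].round(1),'tilt',q[2].round(2),'res',np.round(r.fun,2),'end',end.round(1),'axis x at grasp',q[0]-(q[1]-3)*np.tan(np.radians(q[2])), 'cols',[round(proj(w,p)[0]-r_[0],1) for p,r_ in zip(pts(q,loc),rows)])
    return q
E
python3 - <<'E'
from h import *
w=grab('wrist')
P=lambda u,v:(u/2+130,v/2+40)
fit(w,[P(245,133),P(246,227),P(247,435)])
fit(w,[P(245,135),P(246,227),P(247,435)])
fit(w,[P(245,133),P(246,227),P(247,437)])
E
```

```text
shoulder toolx,toolz [24.9 80.5] tilt 27.33 res [ 0. -0.  0.] end [ 634.6 -207.3   38. ] axis x at grasp -15.14705608766521 cols [np.float64(0.1), np.float64(-0.3), np.float64(-0.8)]
shoulder toolx,toolz [25.4 77.4] tilt 26.38 res [-0.  0.  0.] end [ 633.9 -207.8   40.5] axis x at grasp -11.470892924140934 cols [np.float64(0.1), np.float64(-0.3), np.float64(-0.8)]
shoulder toolx,toolz [25.4 77.8] tilt 27.08 res [0. 0. 0.] end [ 634.7 -207.2   40.5] axis x at grasp -12.880177918360978 cols [np.float64(0.1), np.float64(-0.3), np.float64(-0.8)]
```

```bash
cat >> h.py <<'E'
def joint(obs):
    # obs: (cam, (axial,lateral), u, v)
    s=telemetry.state(); from scipy.spatial.transform import Rotation as Ro
    R=Ro.from_euler('xyz',s['ee_rot'],degrees=True).as_matrix()
    def pt(q,a,b):
        X,Z,th=q[:3]; t=np.radians(th)
        return s['ee_pos']+R@(np.array([X,q[3],Z])+a*np.array([-np.sin(t),0,-np.cos(t)])+b*np.array([np.cos(t),0,-np.sin(t)]))
    f=lambda q:np.concatenate([proj(c,pt(q,*l))-[u,v] for c,l,u,v in obs])
    r=least_squares(f,[28,54,27,0]);q=r.x
    print('X,Z,tilt,Y',q.round(2),'res\n',r.fun.reshape(-1,2).round(1).tolist(),'end',pt(q,-92,0).round(1),'axis x at grasp',round(q[0]-(q[1]-3)*np.tan(np.radians(q[2])),1))
    return q,pt(q,-92,0)
E
python3 - <<'E'
from h import *
a=grab('scene');b=grab('side');w=grab('wrist')
P=lambda u,v:(u/2+130,v/2+40)
ws=[(w,(-87,0),*P(245,133)),(w,(0,11),*P(246,227)),(w,(95,11),*P(247,435))]
o=[(a,(-87,0),199.25,170.75),(b,(-87,0),205,190.75),(a,(0,0),201.25,141.75),(b,(0,0),203.25,162)]
joint(o);joint(o+ws);joint(o[:2]+ws)
shift([0,0,0])
E
```

```text
X,Z,tilt,Y [26.39 55.59 27.17  0.28] res
 [[-0.5, -0.5], [0.2, -0.1], [-0.0, -0.0], [0.5, 0.5]] end [ 635.9 -206.8   62.8] axis x at grasp -0.6
X,Z,tilt,Y [31.21 55.8  22.47  0.25] res
 [[-0.1, -0.2], [0.3, 0.4], [-0.7, 1.2], [0.4, 1.4], [0.4, 2.0], [0.0, -2.8], [-0.2, 1.4]] end [ 634.2 -207.9   59.4] axis x at grasp 9.4
X,Z,tilt,Y [30.11 60.15 23.29  0.28] res
 [[0.0, 0.7], [0.4, 1.4], [0.4, 1.6], [0.1, -2.3], [-0.2, 1.0]] end [ 634.3 -207.9   55.6] axis x at grasp 5.5
t 9.68 pos [ 578.8 -244.5  200.2] rot [-1.7999e+02  1.0000e-02  3.3610e+01] F [-0.03  0.01 -1.01] w 21.6 | shift cm [-34.67 -52.39  20.04]
```

```bash
python3 -m inch '[{"x":0,"y":0,"z":0,"yaw":0,"gripper":-1},{"x":0.5,"y":0,"z":0,"yaw":0,"gripper":-1},{"x":1,"y":0,"z":-1,"yaw":0,"gripper":-1},{"x":1,"y":0,"z":-2,"yaw":0,"gripper":-1},{"x":0,"y":0,"z":-2,"yaw":-0.5,"gripper":-1},{"x":0,"y":0,"z":-2,"yaw":-0.9,"gripper":-1},{"x":0,"y":0,"z":-1,"yaw":-1,"gripper":-1},{"x":0,"y":0,"z":-0.5,"yaw":-1,"gripper":-1},{"x":0,"y":0,"z":0,"yaw":-1,"gripper":-1},{"x":0,"y":0,"z":0,"yaw":-1,"gripper":-1},{"x":0,"y":0,"z":0,"yaw":-1,"gripper":-1},{"x":0,"y":0,"z":0,"yaw":-1,"gripper":-1}]' 40
python3 -m inch '[{"x":0,"y":0,"z":0,"yaw":-1,"gripper":-1},{"x":0,"y":0,"z":0,"yaw":-1,"gripper":-1},{"x":0,"y":0,"z":0,"yaw":-1,"gripper":-1},{"x":0,"y":0,"z":0,"yaw":-0.6,"gripper":-1}]'
python3 -c "
from h import *
shift([597,10,285])"
```

```text
time_s: 10.68
ee_pos: [600.0, -230.4, 285.3]
ee_rot: [180.0, -0.0, 70.9]
force: [0.4, 0.8, -1.7]
gripper_width: 21.8
time_s: 11.02
ee_pos: [600.0, -230.4, 285.2]
ee_rot: [-180.0, -0.0, 88.8]
force: [0.4, -0.1, -1.8]
gripper_width: 21.6
t 11.02 pos [ 600.  -230.4  285.2] rot [-1.800e+02 -1.000e-02  8.883e+01] F [ 0.37 -0.07 -1.77] w 21.6 | shift cm [24.03 -0.79  0.03]
```

```bash
python3 -m inch '[{"x":1.5,"y":0,"z":0,"yaw":0,"gripper":-1},{"x":3,"y":-0.1,"z":0,"yaw":0,"gripper":-1},{"x":3.5,"y":-0.1,"z":0,"yaw":0,"gripper":-1},{"x":3.5,"y":-0.1,"z":0,"yaw":0,"gripper":-1},{"x":3.5,"y":-0.1,"z":0,"yaw":0,"gripper":-1},{"x":3.5,"y":-0.1,"z":0,"yaw":0,"gripper":-1},{"x":3,"y":-0.1,"z":0,"yaw":0,"gripper":-1},{"x":2,"y":-0.1,"z":0,"yaw":0,"gripper":-1},{"x":0.5,"y":0,"z":0,"yaw":0,"gripper":-1},{"x":0,"y":0,"z":0,"yaw":0,"gripper":-1},{"x":0,"y":0,"z":0,"yaw":0,"gripper":-1}]'
python3 - <<'E'
from h import *
w=grab('wrist','w3.png');b=grab('side','b3.png');a=grab('scene','a3.png')
gx,_=0,0
g=telemetry.state()['ee_pos']
ctr=proj(b,g-[0,-20,60]);c2=proj(a,g-[0,-20,60]);print(ctr,c2)
cr=lambda im,c:cv2.resize(im[int(c[1])-50:int(c[1])+50,int(c[0])-40:int(c[0])+40,::-1],None,fx=5,fy=5,interpolation=cv2.INTER_CUBIC)
cv2.imwrite('pics/sc3.png',np.hstack([cr(a['pixels'],c2),cr(b['pixels'],ctr)]))
print([int(c2[0])-40,int(c2[1])-50,int(ctr[0])-40,int(ctr[1])-50])
shift([597,10,285])
E
```

```text
time_s: 11.93
ee_pos: [598.5, 9.5, 285.3]
ee_rot: [180.0, 0.0, 88.6]
force: [0.1, 0.1, -1.4]
gripper_width: 21.8
[280.042114   163.43506056] [261.34005339 180.82505615]
[221, 130, 240, 113]
t 12.08 pos [598.6   8.3 285.3] rot [1.80e+02 2.00e-02 8.85e+01] F [-0.23 -0.51 -1.13] w 21.7 | shift cm [ 0.16 -0.16  0.03]
```

View pics/sc3.png

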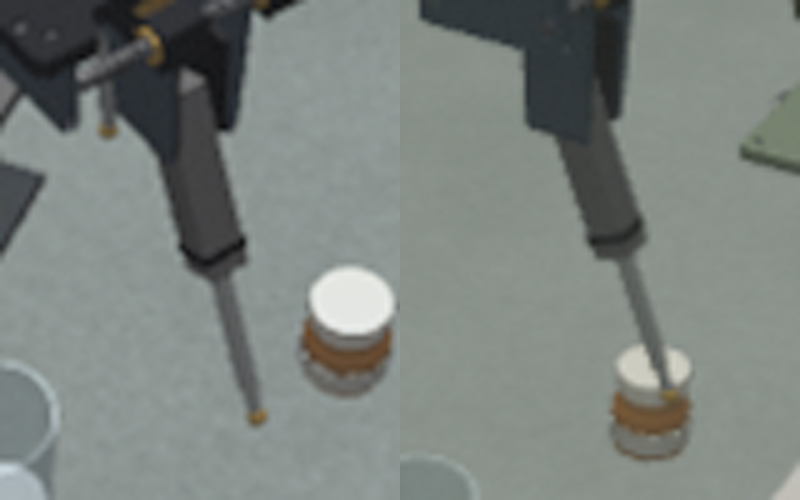

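View pics/w3.png

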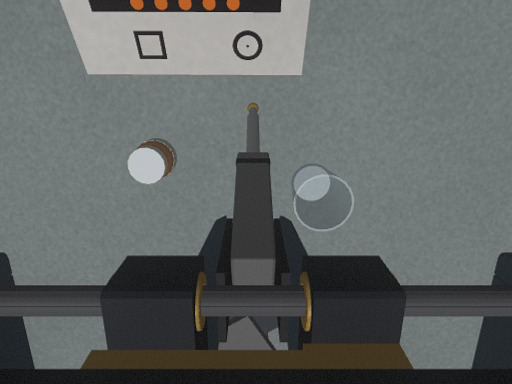

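```bash
python3 - <<'E'
from h import *
a=grab('scene');b=grab('side');w=grab('wrist')
o=[(a,(-87,0),272.4,213.4),(b,(-87,0),294.6,192.2),(a,(0,0),264.4,184),(b,(0,0),284.4,163.6)]
ws=[(w,(-87,0),252.5,107)]
joint(o);joint(o[1::2]);joint(o+ws)
# marks
R=onz(w,247.5,45,48);S=onz(w,150.5,45,48);print('wrist ring',R,'sq',S,np.degrees(np.arctan2(*(R-S)[1::-1])))
g=cv2.cvtColor(w['pixels'],cv2.COLOR_RGB2GRAY)
# front bottom edge of panel z=30 px (88,74)-(302,75)
A=onz(w,88.5,74,30);B=onz(w,302,75,30);print(A,B,np.linalg.norm(B-A),np.degrees(np.arctan2(*(B-A)[1::-1])))
for c,n in((a,'s'),(b,'b')):print(n,proj(c,R))
E
```

```text
X,Z,tilt,Y [34.15 53.96 23.16  1.88] res
 [[0.1, 0.4], [-0.3, 0.1], [0.1, -0.3], [0.1, -0.1]] end [602.3  78.8 146.8] axis x at grasp 12.3
X,Z,tilt,Y [31.71 57.4  24.05 -2.31] res
 [[-0.0, 0.0], [0.0, 0.0]] end [598.1  77.7 143.9] axis x at grasp 7.4
X,Z,tilt,Y [33.13 55.73 21.91  0.43] res
 [[-0.2, -0.1], [-1.0, 0.2], [0.3, -0.4], [-0.0, 0.1], [-0.1, -0.4]] end [600.8  75.9 144.2] axis x at grasp 11.9
wrist ring [596.62697288 136.35402043  48.        ] sq [486.08215601 139.19255102  48.        ] -1.4708974809979034
[401.95394352 110.52997139  30.        ] [661.76688216 102.70717619  30.        ] 259.9306815451033 -1.7246168683730063
s [287.6839839  251.05471797]
b [312.06279224 227.05810497]
```

```bash
python3 -m inch '[{"x":-1.5,"y":0.1,"z":0,"yaw":0,"gripper":-1},{"x":-3,"y":0.2,"z":0,"yaw":0,"gripper":-1},{"x":-3.5,"y":0.2,"z":0,"yaw":0,"gripper":-1},{"x":-3.5,"y":0.2,"z":0,"yaw":0,"gripper":-1},{"x":-3.5,"y":0.2,"z":0,"yaw":0,"gripper":-1},{"x":-3.5,"y":0.2,"z":0,"yaw":0,"gripper":-1},{"x":-3,"y":0.1,"z":0,"yaw":0,"gripper":-1},{"x":-1.9,"y":0.06,"z":0,"yaw":0.6,"gripper":-1},{"x":0,"y":0,"z":0,"yaw":1,"gripper":-1},{"x":0,"y":0,"z":0,"yaw":1,"gripper":-1},{"x":0,"y":0,"z":0,"yaw":1,"gripper":-1},{"x":0,"y":0,"z":0,"yaw":1,"gripper":-1}]'
python3 -m inch '[{"x":0,"y":0,"z":0,"yaw":1,"gripper":-1},{"x":0,"y":0,"z":0,"yaw":1,"gripper":-1},{"x":0,"y":0,"z":0,"yaw":1,"gripper":-1},{"x":0,"y":0,"z":0,"yaw":1,"gripper":-1},{"x":0,"y":0,"z":0,"yaw":1,"gripper":-1},{"x":0,"y":0,"z":0,"yaw":1,"gripper":-1},{"x":0,"y":0,"z":0,"yaw":1,"gripper":-1},{"x":0,"y":0,"z":0,"yaw":0,"gripper":-1}]'
python3 -c "
from h import *
shift([605,-225.7,215]);shift([560.9,-252.9,215])"
```

```text
time_s: 13.23
ee_pos: [605.2, -225.8, 285.1]
ee_rot: [-180.0, -0.0, 65.3]
force: [-1.8, 1.1, -1.8]
gripper_width: 21.7
time_s: 13.9
ee_pos: [605.2, -225.4, 285.2]
ee_rot: [-180.0, 0.0, 30.5]
force: [0.0, 0.3, -2.2]
gripper_width: 21.7
t 13.9 pos [ 605.2 -225.4  285.2] rot [-1.7999e+02  1.0000e-02  3.0470e+01] F [ 0.03  0.32 -2.23] w 21.7 | shift cm [-0.04  0.02  7.02]
t 13.9 pos [ 605.2 -225.4  285.2] rot [-1.7999e+02  1.0000e-02  3.0470e+01] F [ 0.03  0.32 -2.23] w 21.7 | shift cm [-5.22  0.12  7.02]
```

```bash
python3 -m inch '[{"x":0,"y":0,"z":2,"yaw":0,"gripper":-1},{"x":0,"y":0,"z":2.5,"yaw":0,"gripper":-1},{"x":0,"y":0,"z":1.7,"yaw":0,"gripper":-1},{"x":0,"y":0,"z":0.8,"yaw":0,"gripper":-1},{"x":-1,"y":0,"z":0,"yaw":0,"gripper":-1},{"x":-1,"y":0,"z":0,"yaw":0,"gripper":-1},{"x":-1,"y":0,"z":0,"yaw":0,"gripper":-1},{"x":-0.6,"y":0,"z":0,"yaw":0,"gripper":-1},{"x":-0.6,"y":0,"z":0,"yaw":0,"gripper":-1},{"x":-0.6,"y":0,"z":0,"yaw":0,"gripper":-1},{"x":-0.5,"y":0,"z":0,"yaw":0,"gripper":-1},{"x":0,"y":0,"z":0,"yaw":0,"gripper":-1}]' 10
python3 - <<'E'
from h import *
w=grab('wrist','w4.png')
shift([560.9,-252.9,215])
E
```

```text
time_s: 14.9
ee_pos: [559.3, -252.3, 216.0]
ee_rot: [180.0, -0.0, 30.6]
force: [-0.5, -0.3, 0.6]
gripper_width: 21.9
t 14.95 pos [ 559.5 -252.1  215.8] rot [ 1.7997e+02 -1.0000e-02  3.0580e+01] F [-0.12 -0.76 -0.95] w 21.8 | shift cm [0.08 0.14 0.08]
```

```bash
cat >> h.py <<'E'
def ball(f):
    im=cv2.imread(f); h=cv2.cvtColor(im,cv2.COLOR_BGR2HSV)
    m=cv2.inRange(h,(12,90,60),(28,255,255)); m[:60]=0; m[200:]=0; m[:,:225]=0; m[:,280:]=0
    n,_,st,c=cv2.connectedComponentsWithStats(m); i=1+np.argmax(st[1:,4]) if n>1 else None
    return c[i],st[i]
E
python3 - <<'E'
from h import *
for f in('w2','w3','w4'):
    try:print(f,ball(f'pics/{f}.png'))
    except Exception as e:print(f,e)
w=grab('wrist');s=telemetry.state()
from scipy.spatial.transform import Rotation as Ro
R=Ro.from_euler('xyz',s['ee_rot'],degrees=True).as_matrix()
for th in(21.9,23.2,25,27,29,30,31):
    for off in(9,12):
        t=np.radians(th);p=s['ee_pos']+R@np.array([off+144*np.sin(t),0.5,3+144*np.cos(t)-off*0])
        print(th,off,proj(w,p).round(1))
E
```

```text
w2 (array([252.675, 105.9  ]), array([248, 103,  10,   8,  40], dtype=int32))
w3 (array([252.32432432, 106.05405405]), array([248, 103,  10,   8,  37], dtype=int32))
w4 (array([252.95652174,  89.84782609]), array([248,  87,  11,   8,  46], dtype=int32))
21.9 9 [253.1 110.2]
21.9 12 [253.1 106.8]
23.2 9 [253.1 106.9]
23.2 12 [253.1 103.5]
25 9 [253.1 102.3]
25 12 [253.1  98.8]
27 9 [253.1  97.2]
27 12 [253.1  93.7]
29 9 [253.1  92. ]
29 12 [253.1  88.5]
30 9 [253.1  89.5]
30 12 [253.1  85.9]
31 9 [253.1  86.9]
31 12 [253.1  83.3]
```

```bash
python3 -m inch '[{"x":-0.2,"y":0,"z":0,"yaw":0,"gripper":-1},{"x":0,"y":0,"z":0,"yaw":0,"gripper":-1}]' 10
python3 -m inch '[{"x":0,"y":0,"z":0,"yaw":0,"gripper":-1},{"x":1,"y":0,"z":0,"yaw":0,"gripper":-1},{"x":2,"y":0,"z":-1,"yaw":0,"gripper":-1},{"x":1.5,"y":0,"z":-2,"yaw":0,"gripper":-1},{"x":0.5,"y":0,"z":-2,"yaw":-0.6,"gripper":-1},{"x":0,"y":0,"z":-2,"yaw":-1,"gripper":-1},{"x":0,"y":0,"z":0,"yaw":-1,"gripper":-1},{"x":0,"y":0,"z":0,"yaw":-1,"gripper":-1},{"x":0,"y":0,"z":0,"yaw":-1,"gripper":-1},{"x":0,"y":0,"z":0,"yaw":-1,"gripper":-1},{"x":0,"y":0,"z":0,"yaw":-1,"gripper":-1},{"x":0,"y":0,"z":0,"yaw":-1,"gripper":-1}]' 40
python3 -m inch '[{"x":0,"y":0,"z":0,"yaw":-1,"gripper":-1},{"x":0,"y":0,"z":0,"yaw":-1,"gripper":-1},{"x":0,"y":0,"z":0,"yaw":-1,"gripper":-1},{"x":0,"y":0,"z":0,"yaw":-1,"gripper":-1},{"x":0,"y":0,"z":0,"yaw":0,"gripper":-1}]'
python3 -c "
from h import *
shift([598.5,8.4,285])"
```

```text
time_s: 15.17
ee_pos: [558.3, -252.6, 215.3]
ee_rot: [-180.0, -0.0, 30.6]
force: [0.1, 0.4, -0.6]
gripper_width: 21.7
time_s: 16.17
ee_pos: [601.5, -226.8, 284.9]
ee_rot: [-179.9, 0.0, 68.9]
force: [0.1, -0.0, -0.7]
gripper_width: 21.8
time_s: 16.58
ee_pos: [601.5, -226.8, 284.9]
ee_rot: [-179.9, -0.0, 88.7]
force: [-0.2, 0.0, -0.6]
gripper_width: 21.8
t 16.58 pos [ 601.5 -226.8  284.9] rot [-1.7995e+02 -1.0000e-02  8.8710e+01] F [-0.16  0.04 -0.63] w 21.8 | shift cm [23.51 -0.83 -0.  ]
```

```bash
python3 -m inch '[{"x":1.5,"y":0,"z":0,"yaw":0,"gripper":-1},{"x":3,"y":-0.1,"z":0,"yaw":0,"gripper":-1},{"x":3.5,"y":-0.1,"z":0,"yaw":0,"gripper":-1},{"x":3.5,"y":-0.2,"z":0,"yaw":0,"gripper":-1},{"x":3.5,"y":-0.1,"z":0,"yaw":0,"gripper":-1},{"x":3.5,"y":-0.1,"z":0,"yaw":0,"gripper":-1},{"x":3,"y":-0.1,"z":0,"yaw":0,"gripper":-1},{"x":1.5,"y":-0.1,"z":0,"yaw":0,"gripper":-1},{"x":0.5,"y":0,"z":0,"yaw":0,"gripper":-1},{"x":0,"y":0,"z":0,"yaw":0,"gripper":-1},{"x":0,"y":0,"z":0,"yaw":0,"gripper":-1}]'
python3 - <<'E'
from h import *
w=grab('wrist','w5.png');b=grab('side','b5.png');a=grab('scene','a5.png')
cr=lambda im,x,y:cv2.resize(im[y:y+100,x:x+80,::-1],None,fx=5,fy=5,interpolation=cv2.INTER_CUBIC)
cv2.imwrite('pics/sc5.png',np.hstack([cr(a['pixels'],221,130),cr(b['pixels'],240,113)]))
print(ball('pics/w5.png'));shift([598.5,8.4,285])
E
```

```text
time_s: 17.5
ee_pos: [598.9, 7.7, 285.3]
ee_rot: [-180.0, 0.0, 88.6]
force: [-0.9, -0.5, -0.9]
gripper_width: 21.8
(array([252.81395349,  88.69767442]), array([248,  86,  11,   8,  43], dtype=int32))
t 17.65 pos [598.9   6.7 285.3] rot [-1.800e+02  2.000e-02  8.849e+01] F [ 0.62  0.3  -1.92] w 21.8 | shift cm [ 0.17 -0.05  0.03]
```

View pics/sc5.png

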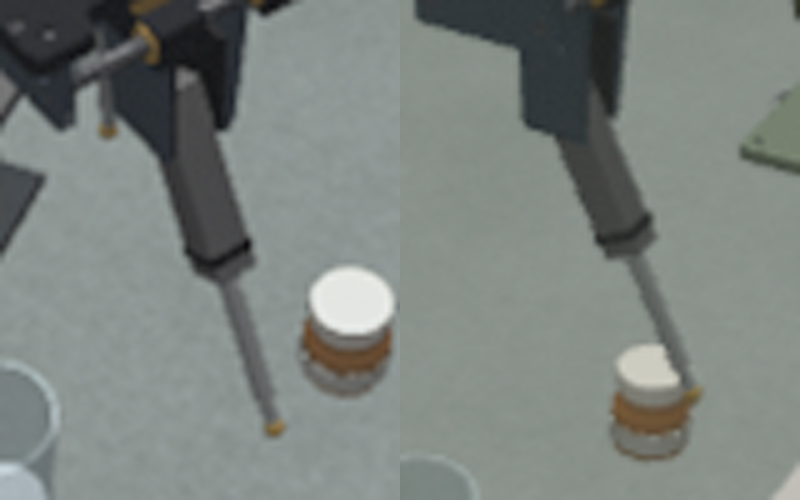

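```bash
python3 - <<'E'
from h import *
a=grab('scene');b=grab('side');w=grab('wrist')
f=lambda u,v,x,y:(u/5+x,v/5+y)
o=[(a,(-87,0),*f(274,428,221,130)),(b,(-87,0),*f(292,396,240,113)),(a,(0,0),*f(225,270,221,130)),(b,(0,0),*f(230,250,240,113))]
ws=[(w,(-87,0),252.8,88.9)]
joint(o);q,e=joint(o+ws)
# stem lines in side and scene: midpoints of dark-vs-bg along rows
for n,c,(x0,y0),rows in(('scene',a,(221,130),(62,66,70,74,78)),('side',b,(240,113),(56,60,64,67))):
    g=cv2.cvtColor(c['pixels'],cv2.COLOR_RGB2GRAY).astype(float)
    for r in rows:
        l=g[y0+r,x0+35:x0+62];print(n,y0+r,x0+35,l.astype(int).tolist())
E
```

```text
X,Z,tilt,Y [39.7  52.21 28.4   0.51] res
 [[0.1, -0.0], [-0.1, -0.3], [-0.1, 0.1], [0.1, 0.2]] end [601.6  90.3 152.1] axis x at grasp 13.1
X,Z,tilt,Y [39.86 51.94 28.35  0.74] res
 [[0.0, -0.0], [-0.1, -0.3], [-0.1, 0.1], [0.1, 0.2], [-0.0, -0.0]] end [601.8  90.4 152.4] axis x at grasp 13.4
scene 192 256 [146, 148, 147, 146, 143, 143, 143, 143, 146, 135, 105, 87, 98, 101, 111, 134, 144, 142, 142, 143, 144, 143, 144, 145, 146, 148, 131]
scene 196 256 [145, 145, 143, 144, 145, 149, 150, 150, 149, 149, 150, 126, 93, 95, 101, 110, 135, 150, 147, 148, 146, 146, 146, 147, 150, 124, 82]
scene 200 256 [145, 146, 148, 148, 150, 150, 147, 144, 147, 147, 144, 145, 127, 94, 93, 101, 105, 131, 148, 148, 149, 147, 142, 143, 124, 117, 105]
scene 204 256 [151, 150, 148, 150, 149, 146, 146, 150, 150, 146, 146, 144, 147, 133, 102, 90, 99, 102, 119, 138, 144, 146, 146, 145, 148, 128, 103]
scene 208 256 [148, 150, 153, 153, 150, 146, 147, 147, 146, 147, 145, 142, 144, 147, 136, 105, 85, 97, 102, 110, 132, 145, 144, 144, 144, 145, 149]
side 169 275 [146, 144, 145, 144, 145, 144, 145, 145, 144, 144, 143, 134, 105, 96, 100, 114, 134, 143, 143, 144, 143, 142, 142, 142, 142, 143, 143]
side 173 275 [142, 143, 144, 143, 143, 142, 142, 143, 145, 145, 145, 143, 139, 123, 92, 98, 103, 122, 142, 142, 142, 142, 143, 144, 145, 145, 145]
side 177 275 [142, 141, 142, 142, 141, 141, 139, 141, 142, 143, 143, 143, 143, 142, 133, 106, 94, 99, 106, 125, 145, 145, 146, 145, 143, 141, 142]
side 180 275 [143, 143, 141, 143, 142, 142, 142, 142, 144, 145, 145, 145, 145, 142, 142, 142, 127, 92, 98, 104, 124, 146, 145, 145, 144, 143, 142]
```

```bash
python3 - <<'E'
from h import *
a=grab('scene');b=grab('side')
def line(c,rows,x0,x1):
    g=cv2.cvtColor(c['pixels'],cv2.COLOR_RGB2GRAY).astype(float);P=[]
    for r in rows:
        l=np.clip(135-g[r,x0:x1],0,None);P.append((l@np.arange(x0,x1))/l.sum())
    return np.polyfit(rows,P,1)
print('slopes',line(a,range(190,210),258,279),line(b,range(167,182),280,300))
s=telemetry.state()
from scipy.spatial.transform import Rotation as Ro
R=Ro.from_euler('xyz',s['ee_rot'],degrees=True).as_matrix()
for th in(26,28,30,32):
    t=np.radians(th);e=np.array([601.7,90.4,152.3]);ax=R@np.array([-np.sin(t),0,-np.cos(t)])
    o=[]
    for c in(a,b):
        p,q=proj(c,e+25*ax),proj(c,e+80*ax);o.append((q-p)[0]/(q-p)[1])
    print(th,np.round(o,3))
print(s['force'])
shift(s['ee_pos']+np.array([596.5,124.5,69.7])-[601.7,90.4,152.3])
E
```

```text
slopes [  0.31145337 208.15919478] [  0.41821777 217.73964557]
26 [0.292 0.386]
28 [0.313 0.421]
30 [0.333 0.456]
32 [0.353 0.492]
[-1.00743301 -0.87778065 -0.69598933]
t 17.9 pos [598.9   7.2 285.3] rot [-180.     -0.     88.54] F [-1.01 -0.88 -0.7 ] w 21.5 | shift cm [ 3.4  -0.61  8.26]
```

```bash
python3 -m inch '[{"x":0.6,"y":-0.1,"z":1.5,"yaw":0,"gripper":-1},{"x":0.8,"y":-0.1,"z":2,"yaw":0,"gripper":-1},{"x":0.8,"y":-0.2,"z":2,"yaw":0,"gripper":-1},{"x":0.7,"y":-0.1,"z":1.7,"yaw":0,"gripper":-1},{"x":0.5,"y":-0.1,"z":1.0,"yaw":0,"gripper":-1},{"x":0,"y":0,"z":0,"yaw":0,"gripper":-1},{"x":0,"y":0,"z":0,"yaw":0,"gripper":-1}]'
python3 - <<'E'
from h import *
F=[]
w=grab('wrist','w6.png');a=grab('scene','a6.png');b=grab('side','b6.png')
for i in range(4):
    cams.grab_frame('side');F.append(telemetry.state()['force'])
print('F',np.mean(F,0),np.std(F,0))
n=np.array([-.014,-.5,.866])
for nm,c,(x0,x1,y0,y1) in(('w',w,(225,280,20,140)),('a',a,(265,300,215,262)),('b',b,(290,325,195,235))):
    h=cv2.cvtColor(c['pixels'],cv2.COLOR_RGB2HSV);m=cv2.inRange(h,(12,90,60),(28,255,255))[y0:y1,x0:x1]
    k,_,st,ce=cv2.connectedComponentsWithStats(m)
    print(nm,[(np.round(ce[i]+[x0,y0],1).tolist(),st[i][4]) for i in range(1,k) if st[i][4]>4])
e=[596.5,124.5,69.7]
for c in(w,a,b):print('pred ball',proj(c,np.array(e)+5*n),'ring',proj(c,[597,137,48]))
def ringc(c,x0,x1,y0,y1):
    g=cv2.cvtColor(c['pixels'],cv2.COLOR_RGB2GRAY)[y0:y1,x0:x1];m=(g<90).astype(np.uint8);k,_,st,ce=cv2.connectedComponentsWithStats(m)
    return [(np.round(st[i][:2]+st[i][2:4]/2+[x0-.5,y0-.5],1).tolist(),st[i].tolist()) for i in range(1,k) if st[i][4]>6]
print('ring w',ringc(w,220,280,10,110));print('a',ringc(a,272,304,236,266));print('b',ringc(b,298,328,214,240))
o=np.zeros((600,800,3),np.uint8)
o[:600,:400]=cv2.resize(w['pixels'][20:140,210:290,::-1],(400,600),interpolation=cv2.INTER_CUBIC)
o[:300,400:]=cv2.resize(a['pixels'][210:270,250:330,::-1],(400,300),interpolation=cv2.INTER_CUBIC)
o[300:,400:]=cv2.resize(b['pixels'][185:245,270:350,::-1],(400,300),interpolation=cv2.INTER_CUBIC)
cv2.imwrite('pics/pre.png',o)
shift([0,0,0])
E
```

```text
time_s: 18.48
ee_pos: [593.9, 41.9, 203.5]
ee_rot: [-180.0, 0.0, 88.6]
force: [-0.3, 0.5, -0.5]
gripper_width: 21.9
F [-0.05952434 -0.25566699 -1.15962778] [0.17584496 0.24187574 0.18705606]
w [([234.4, 24.0], np.int32(80)), ([238.3, 29.3], np.int32(7)), ([252.5, 88.6], np.int32(47))]
a []
b [([292.6, 196.7], np.int32(29))]
pred ball [252.6800835  90.2382321] ring [252.91489922  73.1157799 ]
pred ball [284.69089661 241.92524903] ring [287.74282382 251.31898344]
pred ball [308.19853477 218.33294907] ring [312.22029655 227.21701882]
ring w [([249.5, 22.0], [0, 0, 60, 25, 1273]), ([252.0, 82.5], [15, 46, 35, 54, 612])]
a [([292.0, 251.0], [18, 12, 5, 7, 9]), ([285.0, 254.0], [10, 17, 7, 3, 8]), ([295.0, 260.5], [15, 20, 17, 10, 107])]
b [([323.5, 228.5], [22, 10, 8, 10, 51])]
t 18.83 pos [594.1  41.8 204.1] rot [ 1.7992e+02 -1.0000e-02  8.8580e+01] F [-0.32  0.07 -1.1 ] w 21.8 | shift cm [ -5.64 -59.32  20.33]
```

```bash
python3 - <<'E'
from h import *
w=grab('wrist');a=grab('scene');b=grab('side')
def ringpts(c,C):
    th=np.linspace(0,2*np.pi,72);ux=np.array([.024,.8657,.5]);uy=np.array([.9996,-.028,0])
    P=np.array([proj(c,np.array(C)+17*(np.cos(t)*ux+np.sin(t)*uy)) for t in th]);return P.min(0).round(1),P.max(0).round(1)
for nm,c in(('w',w),('a',a),('b',b)):print(nm,ringpts(c,[597,137,48]),ringpts(c,[597,139,48]))
g=cv2.cvtColor(w['pixels'],cv2.COLOR_RGB2GRAY)
for cidx in(246,247,252,253,258,259):print(cidx,g[50:96,cidx].tolist())
print('row',g[72,228:280].tolist())
E
```

```text
w (array([234.3,  55.5]), array([270.4,  89.2])) (array([234.2,  53.2]), array([270.4,  87.1]))
a (array([281.2, 246.9]), array([294.4, 255.9])) (array([281.7, 247.5]), array([294.9, 256.4]))
b (array([306.5, 223.7]), array([317.9, 230.8])) (array([307.2, 224. ]), array([318.6, 231. ]))
246 [169, 169, 170, 169, 172, 176, 122, 59, 45, 47, 43, 39, 85, 162, 170, 169, 167, 165, 167, 168, 168, 169, 169, 167, 170, 171, 169, 169, 172, 170, 171, 171, 171, 173, 100, 46, 44, 44, 40, 163, 178, 174, 174, 172, 170, 169]
247 [166, 168, 168, 169, 172, 175, 100, 40, 42, 46, 45, 37, 151, 170, 168, 167, 168, 169, 169, 169, 170, 168, 167, 169, 168, 168, 171, 170, 171, 170, 169, 170, 170, 175, 145, 71, 42, 42, 36, 119, 121, 121, 130, 145, 170, 173]
252 [165, 166, 168, 167, 168, 143, 76, 39, 42, 45, 39, 112, 166, 171, 169, 168, 168, 168, 168, 168, 169, 170, 110, 48, 28, 150, 168, 168, 167, 169, 169, 170, 169, 171, 175, 105, 83, 94, 106, 103, 85, 87, 86, 86, 85, 85]
253 [166, 164, 164, 166, 169, 141, 73, 31, 45, 43, 41, 87, 163, 173, 168, 171, 166, 168, 169, 168, 169, 169, 163, 157, 156, 167, 169, 166, 167, 167, 170, 170, 169, 171, 176, 98, 79, 97, 105, 99, 89, 87, 84, 86, 85, 83]
258 [169, 165, 168, 168, 167, 169, 170, 87, 37, 45, 44, 41, 39, 135, 168, 171, 170, 169, 170, 171, 170, 172, 171, 170, 171, 172, 173, 171, 173, 171, 170, 172, 176, 136, 69, 42, 44, 42, 88, 105, 108, 91, 103, 126, 160, 174]
259 [166, 167, 168, 168, 169, 167, 170, 111, 56, 42, 43, 44, 41, 72, 149, 172, 172, 171, 172, 173, 171, 172, 171, 172, 172, 171, 172, 172, 170, 172, 171, 175, 133, 78, 48, 42, 44, 35, 150, 167, 162, 159, 164, 167, 174, 172]
row [168, 169, 170, 171, 176, 122, 60, 42, 45, 44, 56, 160, 168, 170, 169, 166, 169, 170, 169, 167, 171, 172, 130, 103, 110, 163, 170, 170, 170, 171, 171, 171, 172, 172, 174, 179, 101, 45, 40, 44, 42, 92, 161, 167, 167, 163, 166, 164, 165, 167, 165, 165]
```

View pics/pre.png

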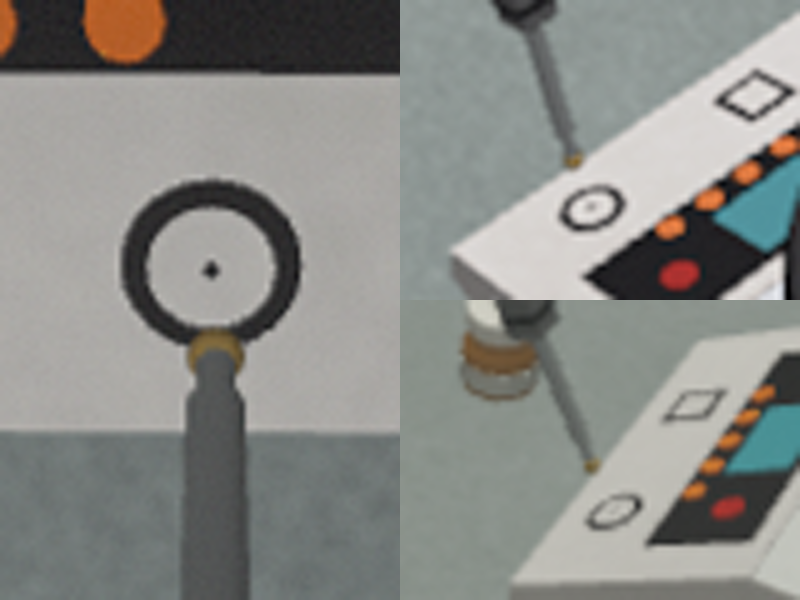

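```bash
python3 -m inch '[{"x":0.4,"y":0,"z":0.7,"yaw":0,"gripper":-1},{"x":0.4,"y":0.03,"z":0.7,"yaw":0,"gripper":-1},{"x":0.3,"y":0,"z":0.4,"yaw":0,"gripper":-1},{"x":0.15,"y":0,"z":0.26,"yaw":0,"gripper":-1},{"x":0.15,"y":0,"z":0.26,"yaw":0,"gripper":-1},{"x":0,"y":0,"z":0,"yaw":0,"gripper":-1},{"x":0,"y":0,"z":0,"yaw":0,"gripper":-1}]'
cat >> h.py <<'E'
def force(k=6):
    F=[]
    for i in range(k): cams.grab_frame('side');F.append(telemetry.state()['force'])
    m=np.mean(F,0);d=m-np.array([-.06,-.26,-1.16]);n=np.array([-.014,-.5,.866])
    print('dF',d.round(2),'normal',round(d@n,2),'sd',np.std(F,0).round(2))
E
python3 - <<'E'
from h import *
force();shift([0,0,0])
E
```

```text
time_s: 19.57
ee_pos: [594.2, 56.0, 180.1]
ee_rot: [-180.0, 0.0, 88.6]
force: [-0.7, 0.1, -1.3]
gripper_width: 21.8
dF [-0.28  0.37 -0.01] normal -0.19 sd [0.3  0.4  0.53]
t 19.87 pos [594.5  55.9 180.3] rot [ 1.7997e+02 -1.0000e-02  8.8590e+01] F [ 0.08  0.28 -1.4 ] w 21.8 | shift cm [ -7.05 -59.3   18.  ]
```

```bash
python3 -m inch '[{"x":0.15,"y":0,"z":0.26,"yaw":0,"gripper":-1},{"x":0,"y":0,"z":0,"yaw":0,"gripper":-1}]'
python3 - <<'E'
from h import *
force()
E
python3 -m inch '[{"x":0.15,"y":0,"z":0.26,"yaw":0,"gripper":-1},{"x":0,"y":0,"z":0,"yaw":0,"gripper":-1}]'
python3 - <<'E'
from h import *
force();shift([0,0,0])
w=grab('wrist','w7.png');b=grab('side');a=grab('scene')
for nm,c,(x0,x1,y0,y1) in(('w',w,(235,270,60,110)),('a',a,(275,300,240,262)),('b',b,(300,325,215,240))):
    h=cv2.cvtColor(c['pixels'],cv2.COLOR_RGB2HSV);m=cv2.inRange(h,(12,80,50),(28,255,255))[y0:y1,x0:x1]
    k,_,st,ce=cv2.connectedComponentsWithStats(m)
    print(nm,[(np.round(ce[i]+[x0,y0],1).tolist(),st[i][4]) for i in range(1,k)],proj(c,np.array([597,137,48])+5*np.array([-.014,-.5,.866])))
E
```

```text
time_s: 20.03
ee_pos: [594.6, 57.4, 177.5]
ee_rot: [180.0, 0.0, 88.6]
force: [1.0, -0.9, 0.3]
gripper_width: 21.4
dF [ 0.51 -0.71  1.48] normal 1.64 sd [0.16 0.52 0.31]
time_s: 20.5
ee_pos: [594.6, 59.0, 174.7]
ee_rot: [180.0, 0.0, 88.6]
force: [0.3, -0.9, 0.9]
gripper_width: 21.7
dF [ 0.32 -1.38  2.02] normal 2.44 sd [0.5  0.45 0.63]
t 20.8 pos [594.6  58.9 175.1] rot [179.97   0.    88.6 ] F [ 0.57 -1.3   0.92] w 21.9 | shift cm [ -7.34 -59.31  17.48]
w [([253.0, 92.1], np.int32(45))] [252.46690338  95.81865253]
a [([287.7, 250.7], np.int32(3))] [287.2324844  249.77921208]
b [([312.2, 225.8], np.int32(6))] [311.551359   225.75546017]
```

```bash
python3 -m inch '[{"x":0,"y":0,"z":0,"yaw":0,"gripper":-1},{"x":-0.1,"y":0,"z":0.06,"yaw":0,"gripper":-1},{"x":-0.1,"y":0,"z":0.06,"yaw":0,"gripper":-1},{"x":-0.1,"y":0,"z":0.06,"yaw":0,"gripper":-1},{"x":-0.1,"y":0,"z":0.06,"yaw":0,"gripper":-1},{"x":0,"y":0,"z":0,"yaw":0,"gripper":-1}]' 8
cat > m.py <<'E'
from h import *
force();shift([0,0,0])
w=grab('wrist','w8.png');b=grab('side','b8.png');a=grab('scene','a8.png')
for nm,c,(x0,x1,y0,y1) in(('w',w,(235,270,60,110)),('a',a,(275,300,240,262)),('b',b,(300,325,215,240))):
    h=cv2.cvtColor(c['pixels'],cv2.COLOR_RGB2HSV);m=cv2.inRange(h,(12,80,50),(28,255,255))[y0:y1,x0:x1]
    k,_,st,ce=cv2.connectedComponentsWithStats(m)
    print(nm,[(np.round(ce[i]+[x0,y0],1).tolist(),st[i][4]) for i in range(1,k)])
n=np.array([-.014,-.5,.866]);e=np.array([597,138,48.6])
from scipy.spatial.transform import Rotation as Ro
R=Ro.from_euler('xyz',telemetry.state()['ee_rot'],degrees=True).as_matrix()
ths=(26,28,30,32)
for nm,c in(('a',a),('b',b)):
    P=[proj(c,e+k*n) for k in(22,76)];lo,hi=int(P[1][1]),int(P[0][1])
    g=cv2.cvtColor(c['pixels'],cv2.COLOR_RGB2GRAY).astype(float);X=[];rows=range(lo+1,hi)
    for r in rows:
        xc=np.interp(r,[P[1][1],P[0][1]],[P[1][0],P[0][0]]);x0=int(xc)-7;l=g[r,x0:x0+16];bg=np.linspace(np.median(l[:3]),np.median(l[-3:]),16)
        q=np.clip(bg-l-8,0,None);X.append(q@np.arange(x0,x0+16)/q.sum())
    s=np.polyfit(rows,X,1);res=np.std(np.polyval(s,rows)-X);sl=[]
    for th in ths:
        t=np.radians(th);ax=R@np.array([-np.sin(t),0,-np.cos(t)]);d=proj(c,e+76*ax)-proj(c,e+22*ax);sl.append(d[0]/d[1])
    print(nm,'slope',s[0].round(3),'res',res.round(2),'tilt',np.interp(s[0],sl,ths).round(2) ,np.polyfit(sl,ths,1)@[s[0],1])
E
python3 m.py
```

```text
time_s: 21.45
ee_pos: [594.4, 54.8, 172.5]
ee_rot: [180.0, -0.0, 88.6]
force: [0.5, -1.0, 2.3]
gripper_width: 21.7
dF [ 0.64 -0.8   2.22] normal 2.32 sd [0.31 0.36 0.35]
t 21.75 pos [594.3  55.  172.6] rot [179.99  -0.    88.6 ] F [ 0.46 -1.34  1.01] w 21.9 | shift cm [ -6.94 -59.28  17.25]
w [([253.1, 87.7], np.int32(47))]
a [([287.7, 250.7], np.int32(3))]
b [([312.2, 225.8], np.int32(6))]
a slope 0.331 res 0.29 tilt 29.8 29.839852246181177
b slope 0.449 res 0.34 tilt 29.45 29.44919639916635
```

```bash
python3 -m inch '[{"x":0,"y":0,"z":0,"yaw":0,"gripper":-1},{"x":0,"y":0,"z":0,"yaw":0,"gripper":-1},{"x":0.05,"y":0,"z":0.09,"yaw":0,"gripper":-1},{"x":0,"y":0,"z":0,"yaw":0,"gripper":-1},{"x":0,"y":0,"z":0,"yaw":0,"gripper":-1}]' 40
cat >> m.py <<'E'
n=np.array([-.014,-.5,.866])
for cc,p in((a,(287.7,250.7)),(b,(312.2,225.8)),(w,ball('pics/w8.png')[0])):
    c,r=ray(cc,*p);C=np.array([597,136.7,48])+5*n;h=c+r*((C-c)@n)/(r@n)-C
    print('ball offset up-slope',round(h@[.024,.8657,.5],1),'width',round(h[0],1))
E
python3 m.py
```

```text
time_s: 22.32
ee_pos: [594.4, 55.5, 171.6]
ee_rot: [180.0, -0.0, 88.6]
force: [0.6, -1.7, 2.0]
gripper_width: 22.1
dF [ 0.61 -1.01  3.3 ] normal 3.35 sd [0.17 0.52 0.49]
t 22.62 pos [594.4  55.5 171.7] rot [ 1.7999e+02 -1.0000e-02  8.8600e+01] F [ 0.48 -0.39  2.69] w 22.1 | shift cm [ -7.   -59.29  17.16]
w [([253.0, 88.2], np.int32(47))]
a [([287.7, 250.7], np.int32(3))]
b [([312.2, 225.8], np.int32(6))]
a slope 0.335 res 0.29 tilt 30.22 30.244999428942293
b slope 0.449 res 0.33 tilt 29.46 29.451811243476605
ball offset up-slope 4.3 width 1.7
ball offset up-slope 2.9 width 0.7
ball offset up-slope 3.9 width 0.5
```

```bash
python3 - <<'E'
from h import *
force(14);shift([0,0,0])
E
```

```text
dF [ 0.76 -0.8   2.57] normal 2.61 sd [0.54 0.56 0.44]
t 23.47 pos [594.4  55.5 171.7] rot [180.   -0.   88.6] F [ 0.59 -0.76  1.56] w 22.6 | shift cm [ -7.   -59.28  17.16]
```

```bash
python3 -c "
from workcell import env
print(env.job_done())"
```

```text
the job is handed in; nothing more can be done
None
```

I lifted the small grey probe out of the stand, and the arm is still holding it, tip pressed inside the round ring mark, with a 40 N grip. I handed the job in at about 23.5 s of the 35 s allowed.

The moves cannot tilt the tool. I tilted the probe in the jaws by pushing its stem against the edge of the stand's plate, in two passes. The last 2° came from sliding the gripper down the slope with the tip already on the panel.

**Last checks:**
- **Squareness:** the tilt measured 30.2° in one camera and 29.5° in the other, against the 30° wanted. I set the turn about the vertical to match the measured angle of the panel.
- **Position:** the tip is about 3–4 mm up the slope and 1–2 mm sideways from the ring's centre. That is inside the ring's 12 mm inner radius.
- **Pressure:** two force averages disagreed, 3.35 N over 6 samples and 2.61 N over 14, with noisy readings. The weighted mean is about 2.8 N, which is about 6.4 mm of push. Counting the steps moved since contact gives about 6 mm. Half way is 6 mm at 2.7 N.

**Not as planned:** the first tilting pass reached only about 23° and slid the probe along the pads. It now sits about 13 mm off the pad centre, but it held firm. I kept the arm clear of the beaker, flask and jar. I did not check their positions again at the end.

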